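Load heat sinks on a vacuum hold-down plate

TASK

First turn the valve knob on the control box fully anticlockwise to its off stop. With the vacuum off, lay every loose heat sink on the hold-down plate, fins up and lengthways towards the end stop, in one row pushed home: all far ends against the end stop, the first sink against the side stop and each next one tight against its neighbour. Only then turn the knob fully clockwise to its on stop, let go, and leave everything else on the bench where it is.

Things in the scene. Friction and masses are not known exactly. Their poses are not given: they have to be found in the camera images.
- plate: Fixed aluminium vacuum hold-down plate 170 (its x) x 290 (its y) x 12 mm thick, dotted with small suction holes, origin at the centre of its underside. A dark steel end stop (10 mm thick, full width) runs along its far edge (+x) and a dark steel side stop (10 mm thick) along its left edge (+y); both rise 20 mm above the plate's top. The other two edges are open.
- corner (a point): The inside corner on the plate's top surface where the faces of the end stop and the side stop meet. Axes as the plate's: the end stop's face is the plane x = 0, the side stop's face is y = 0, the free plate runs 160 mm to -x and 280 mm to -y; z up.
- control_box: Fixed white vacuum control box with a blue front, 160 (x) x 130 (y) x 60 mm high, origin at the centre of its underside; carries the valve knob on its top.
- valve (a joint): Valve knob angle in rad: 0 at the anticlockwise (off) stop, growing clockwise seen from above to 2.4 at the clockwise (on) stop. Black knob, 60 mm disc with an upright grip bar 57 mm long, 14 mm thick, whose top is 44 mm above the box's top; at 0 the bar lies along the box's x axis, its white pointer to -x. It stays where left.
- valve_grip (a point): Point on the knob's vertical axis at the height to grip the bar (37 mm above the box's top, 7 mm below the bar's top); it turns with the knob, its x axis along the grip bar, the pointer at its -x.
- sink0: Loose finned aluminium heat sink, 110 (its x) x 40 (y) x 30 mm high, 0.15 to 0.3 kg, fins up and running lengthways; origin at the centre of its underside; on the bench to the right of the plate at the start. All are alike; two to four are present.
- sink1: Loose finned aluminium heat sink, 110 (its x) x 40 (y) x 30 mm high, 0.15 to 0.3 kg, fins up and running lengthways; origin at the centre of its underside; on the bench to the right of the plate at the start. All are alike; two to four are present.
- sink2: Loose finned aluminium heat sink, 110 (its x) x 40 (y) x 30 mm high, 0.15 to 0.3 kg, fins up and running lengthways; origin at the centre of its underside; on the bench to the right of the plate at the start. All are alike; two to four are present.
- sink3: Loose finned aluminium heat sink, 110 (its x) x 40 (y) x 30 mm high, 0.15 to 0.3 kg, fins up and running lengthways; origin at the centre of its underside; on the bench to the right of the plate at the start. All are alike; two to four are present.
- screwdriver: Loose yellow-handled screwdriver lying down, 200 mm, in front of the plate; a bystander to leave alone; origin under its centre.
- tape: Loose black tape roll, 90 mm across, 20 high; a bystander to leave alone; origin under its centre.
- spool: Loose copper wire spool, 64 mm across, 53 high; a bystander to leave alone; origin under its centre.
- wrench: Loose steel wrench lying down, 180 mm; a bystander to leave alone; origin under its centre.
- mug: Loose white mug, 80 mm across, 90 high; a bystander to leave alone; origin under its centre.
- fitting: Loose small brass elbow fitting, 35 mm high; a bystander to leave alone; origin under its centre.
- meter: Loose yellow handheld meter lying flat, 150 x 80 x 35 mm; a bystander to leave alone; origin under its centre.
Not all that is in view belongs to the job. Leave any orange look-alike of the sink1 alone. Leave any yellow look-alike of the sink3 alone.

How it is judged:
By the outcome, as a careful person would: the job done as asked, in the order asked, and still so for the second after the job is handed in, with the robot touching nothing.
Of sink0, sink1, sink2, sink3 only 2 to 4 are there at a start; the rules pass over those that are not, and their reading is None.
At some moment in a run one of sink0, sink1, sink2, sink3 may be knocked a few centimetres aside while the robot is not near it.
Once in a run the grip may slacken for a moment while it holds something.
It also fails if it takes over 210 s, if anything falls off the work surface, if the arm or the gripper's body presses on something with over 40 N, if the wrist force passes 120 N, or if a joint passes its speed limit or range.

ROBOT

A 6-joint arm with a two-finger parallel gripper is mounted at the origin on the work surface. World frame = base frame: x ahead of the robot, y to its left, z up, the work surface at z = 0. Lengths are in m, angles in rad, forces in N, time in s.
With the tool pointing down it reaches from about 0.25 to 0.775 m from the base axis. Payload 4 kg.
Tool frame: the origin (TCP) lies on the centre line of the jaws, within the pads' length; the fingertips stand 8 mm ahead of it and the grasp point (between the pads) lies 11 mm behind it; z points along the fingers, y is the direction in which the jaws open and shut (so a half turn about z gives the same grasp; the last joint's range is limited). The gripper opens to 94 mm and grips with 3 to 60 N. Pads are 16 mm wide; open, the fingers measure 119 mm over their backs; the gripper's body (75 mm by 177 mm) begins 78 mm behind the grasp point.
Start: joints at [1.013, 0.087, 1.371, -0, 1.684, -0.103], TCP at [0.242, 0.494, 0.214] pointing down, gripper open.
Joint ranges: [-3.1, 3.1], [-0.76, 2.03], [0.27, 2.55], [-1.08, 4.22], [0.17, 2.65], [-2.57, 2.57]. Speed limits (rad/s): [2.79, 2.79, 3.14, 3.14, 3.14, 3.14].

INTERFACE

Orientations are given as [roll, pitch, yaw] about the fixed x, y, z axes, in that order (R = Rz(yaw) Ry(pitch) Rx(roll)).
In Python, from bench import robot gives the robot as it stands.
- The arm moves only by the shell command python3 -m crank 'ROWS' [OPENING]. ROWS is JSON, a list of rows, each a list of 4 numbers: the shift along the tool's x, y, z scaled (see below), then the turn about the tool's z scaled (see below). A call has exactly 10 rows; each row shifts and turns the commanded pose from where the row before left it, along the tool's axes as they then stand; what a row does not reach is not made up. The controller multiplies each number of a shift by 0.2 m and each number of a turn by pi/2 rad. A row lasts 1/8 s, in which the tool goes at most 62.5 mm and 10.7 degrees, less where a joint would pass 70% of its speed; a pose out of reach is approached as far as the arm can. A call with a number of a shift or a turn outside -1 to 1 is refused whole. A call with a gripper value outside its range is refused whole. OPENING is the gripper command: -1 is fully open, 1 is shut, values between are in proportion, set as the call begins (- or left out, the last holds). The fingers move at their own pace and stop on an object; the grip force is fixed at half the most. Time passes only in rows, so rows that do not move let the fingers close, or fill a call up. It gives the time, the measured TCP pose, the force and the opening at its end, in the units of the state.
- robot.get_obs(): the state, without advancing time (a new reading comes with each control period).
- robot.snapshot(name): name is "side" or "top" or "wrist"; returns (picture, depth): 384x512x3 uint8, red, green, blue; 384x512 float32, m along the optical axis (not along the pixel's ray), 0 where there is no reading.
- robot.camera_params(name): a dict with "fx", "fy", "cx", "cy" (pixels), "world_from_camera" (4x4, takes a point from camera to world coordinates). Camera axes: x right, y down, z forward; pixel columns grow to the right and rows downward; lengths in m; the calibration is good to about 2 mm. A picture is of the moment at which its call begins: read the wrist's pose just before it. camera_params takes no time and is no camera call; for the wrist camera it gives the pose at the moment of the call.
- robot.close_job(): hands the job in, once; it reports no verdict.
The state is a dict: "time": time; "joint_positions": joint angles; "qvel": joint speeds; "joint_torque": joint torques, N m; "tool_pos": TCP position; "ee_rot": TCP orientation; "wrist_force": force on the tool from outside, world axes, zero at the start; "wrist_torque": the same for the moment, N m; "width": finger opening in m.
Only numpy, scipy, OpenCV 4.12 (cv2) and the standard library are available. Lean on these libraries where they do the work, as an engineer would, in place of code of your own. Each camera call takes 0.05 s, during which the arm holds its last target.

## Working session

There is one attempt and no reset: what is moved stays moved. The work goes in short steps, Python scripts to look and compute and a shell command to move; the robot and the scene stay as the last step left them, time stands still between calls to the robot, and variables do not carry over. Pictures are saved under pics/ and viewed, and the job is handed in when it is done.

```bash
ls; mkdir -p pics; python3 - <<'E'
from bench import robot
import cv2,numpy as np
print(robot.get_obs())
for n in ("top","side"):
    p,d=robot.snapshot(n); cv2.imwrite(f"pics/{n}0.png",p[:,:,::-1]); np.save(f"pics/{n}0.npy",d); np.save(f"pics/{n}0rgb.npy",p)
    c=robot.camera_params(n); print(n,c)
E
```

```text
pics
{'time': 0.0, 'joint_positions': array([ 1.01291109e+00,  8.79498217e-02,  1.37219582e+00,  6.53686233e-06,
        1.68361476e+00, -1.03090854e-01]), 'qvel': array([ 0.00079006,  0.00030406, -0.00096326,  0.00017209, -0.00022262,
       -0.00080934]), 'joint_torque': array([ 1.28239490e-04, -3.40174592e+01, -3.02433372e+01,  7.17142364e-02,
        3.29215906e-02, -1.77108714e-04]), 'tool_pos': array([0.2413247 , 0.49365275, 0.21233664]), 'ee_rot': array([-3.13943708e+00, -2.29542264e-04,  2.68679876e+00]), 'wrist_force': array([ 0.61033385, -0.61252307,  0.33865008]), 'wrist_torque': array([-0.03610469, -0.00025618, -0.04918015]), 'width': 0.0940803038692753}
top {'fx': 388.70340928459086, 'fy': 388.70340928459086, 'cx': 253.1403226606844, 'cy': 187.6365863764257, 'world_from_camera': array([[ 1.95326019e-02, -9.96618885e-01,  7.98077437e-02,
         4.19056257e-01],
       [-9.99803353e-01, -1.91966970e-02,  4.97408052e-03,
         9.73416093e-04],
       [-3.42521751e-03, -7.98892065e-02, -9.96797864e-01,
         1.20097952e+00],
       [ 0.00000000e+00,  0.00000000e+00,  0.00000000e+00,
         1.00000000e+00]])}
side {'fx': 391.62990708753057, 'fy': 391.62990708753057, 'cx': 256.9680634302579, 'cy': 195.39666201953614, 'world_from_camera': array([[-0.99905857, -0.02757838,  0.03348728,  0.48358676],
       [-0.04307139,  0.53842408, -0.84157255,  0.95761389],
       [ 0.00517885, -0.84222262, -0.53910503,  0.70306618],
       [ 0.        ,  0.        ,  0.        ,  1.        ]])}
```

View pics/top0.png

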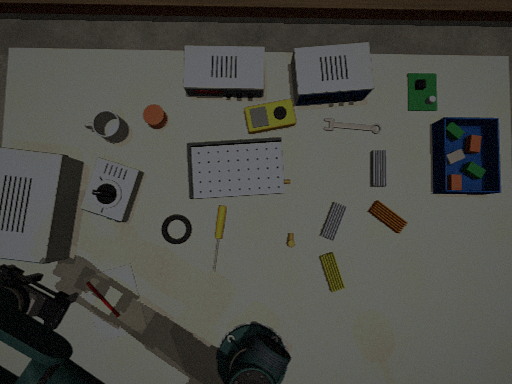

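View pics/side0.png

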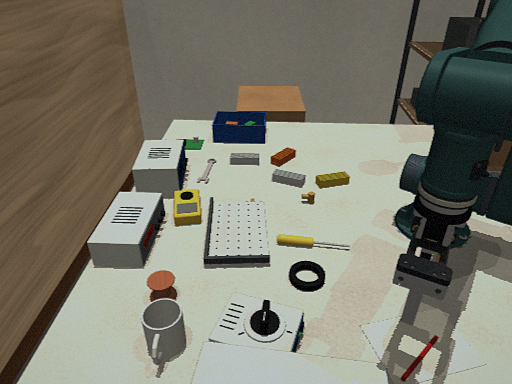

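The top view shows the plate at (237,168) and the knob at (105,194). Candidates for sinks: grey at (378,168), grey at (333,221), orange at (388,216) and yellow at (332,272). The last two are the look-alikes to leave. I'll crop and measure these.

```bash
cat > h.py <<'E'
import numpy as np,cv2
from bench import robot
def cloud(n,d=None,p=None):
    c=robot.camera_params(n)
    if d is None: p,d=robot.snapshot(n)
    v,u=np.mgrid[0:384,0:512]
    P=np.stack([(u-c['cx'])/c['fx']*d,(v-c['cy'])/c['fy']*d,d],-1)
    T=c['world_from_camera']; W=P@T[:3,:3].T+T[:3,3]; W[d<=0]=np.nan
    return p,W
def ray(n,u,v,z):
    c=robot.camera_params(n);T=c['world_from_camera']
    r=T[:3,:3]@np.array([(u-c['cx'])/c['fx'],(v-c['cy'])/c['fy'],1]);o=T[:3,3]
    return o+r*(z-o[2])/r[2]
def rect(mask,W,zmin,zmax):
    m=mask&(W[...,2]>zmin)&(W[...,2]<zmax)
    q=W[m][:,:2].astype(np.float32); (c,s,a)=cv2.minAreaRect(q)
    if s[0]<s[1]: s=(s[1],s[0]); a+=90
    a=(a+90)%180-90
    return np.round(c,4),np.round(s,4),round(a,2),len(q),np.nanmedian(W[m][:,2]).round(4)
def box(u0,u1,v0,v1):
    m=np.zeros((384,512),bool);m[v0:v1,u0:u1]=1;return m
E
python3 - <<'E'
from h import *
d=np.load('pics/top0.npy');p=np.load('pics/top0rgb.npy')
_,W=cloud('top',d,p)
for n,b,z0,z1 in [('s378',(365,392,145,192),.02,.045),('s333',(316,350,198,243),.02,.045),('orange',(365,410,198,236),.02,.045),('yel',(315,348,248,295),.02,.045),
 ('plate',(185,288,136,202),.006,.022),('stops',(185,288,136,202),.026,.045),('boxL',(83,145,155,223),.052,.068),('knob',(83,145,155,223),.085,.13),('meter',(243,298,97,134),.01,.06),('fit',(283,298,230,250),.01,.06),('plug',(284,292,176,186),.003,.06),('far1',(180,270,40,100),.03,.3),('far2',(288,375,40,106),.03,.3),('left',(0,82,145,262),.03,.5),('mug',(85,132,105,145),.03,.2),('tape',(158,195,210,247),.005,.1),('driver',(208,230,202,272),.003,.1)]:
    print(n,rect(box(*b),W,z0,z1))
cv2.imwrite('pics/c1.png',cv2.resize(p[130:300,280:420,::-1],None,fx=4,fy=3.5,interpolation=3))
cv2.imwrite('pics/c2.png',cv2.resize(np.clip(p[130:290,70:300,::-1]*1.5,0,255).astype(np.uint8),None,fx=3.4,fy=3.4,interpolation=3))
E
```

```text
s378 (array([ 0.5823, -0.376 ]), array([0.1092, 0.0419]), 0.3, 398, np.float64(0.0269))
s333 (array([ 0.418 , -0.2388]), array([0.1092, 0.0416]), -21.61, 342, np.float64(0.0277))
orange (array([ 0.4349, -0.4025]), array([0.1107, 0.0411]), 53.72, 355, np.float64(0.0274))
yel (array([ 0.2656, -0.2353]), array([0.1109, 0.0408]), 18.61, 328, np.float64(0.0281))
plate (array([0.5842, 0.0544]), array([0.2915, 0.1929]), -84.16, 4713, np.float64(0.0111))
stops (array([0.6311, 0.1   ]), array([0.3325, 0.1475]), -55.86, 512, np.float64(0.0309))
boxL (array([0.4982, 0.4302]), array([0.1616, 0.1309]), -16.46, 2008, np.float64(0.0596))
knob (array([0.4847, 0.4337]), array([0.0569, 0.0139]), 85.09, 105, np.float64(0.1025))
meter (array([ 0.7493, -0.0456]), array([0.1645, 0.108 ]), -80.43, 1332, np.float64(0.0342))
fit (array([ 0.3595, -0.109 ]), array([0.0384, 0.0182]), 1.61, 78, np.float64(0.031))
plug (array([ 0.5372, -0.0954]), array([0.0257, 0.0155]), -62.02, 31, np.float64(0.0088))
far1 (array([0.8627, 0.1007]), array([0.2411, 0.1429]), 89.75, 3892, np.float64(0.0787))
far2 (array([ 0.8521, -0.2089]), array([0.2434, 0.1529]), -84.42, 4384, np.float64(0.1081))
left (array([0.4491, 0.6067]), array([0.3271, 0.1887]), 4.07, 7932, np.float64(0.1387))
mug (array([0.6937, 0.4488]), array([0.1021, 0.0792]), 60.67, 581, np.float64(0.0678))
tape (array([0.3844, 0.2308]), array([0.107 , 0.0898]), 82.26, 417, np.float64(0.0189))
driver (array([0.363, 0.11 ]), array([0.2052, 0.0645]), 1.65, 398, np.float64(0.0197))
```

View pics/c1.png

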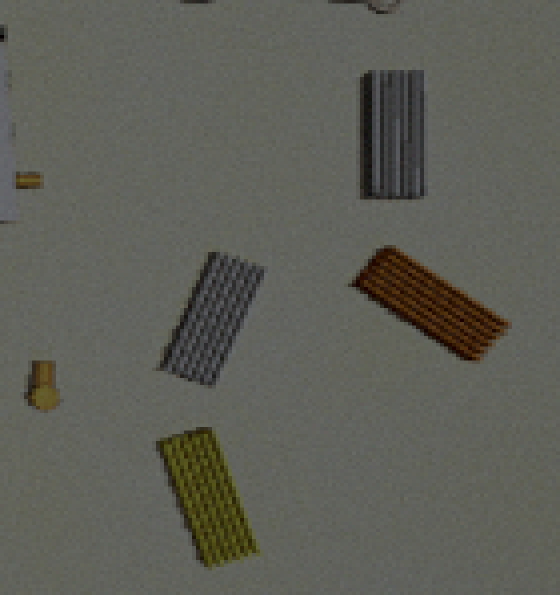

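View pics/c2.png

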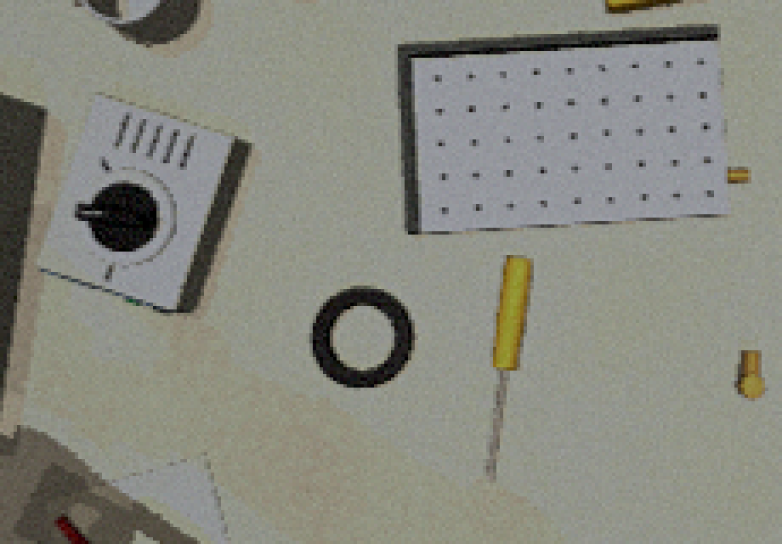

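Two grey sinks are present, at (378,168) and (333,221). The orange and yellow ones are decoys. The pointer faces +y, which puts the valve at about 1.37 rad. Next I'll measure the plate and knob more precisely.

```bash
cat >> h.py <<'E'
def plate(p):
    h=cv2.cvtColor(p,cv2.COLOR_RGB2HSV); m=((h[...,2]>110)).astype(np.uint8)
    k=np.zeros_like(m);k[136:204,183:290]=m[136:204,183:290]
    k=cv2.morphologyEx(k,cv2.MORPH_CLOSE,np.ones((5,5)))
    n,l,s,_=cv2.connectedComponentsWithStats(k); i=1+np.argmax(s[1:,4])
    c=max(cv2.findContours((l==i).astype(np.uint8),0,2)[0],key=len)[:,0,:]
    q=np.array([ray('top',u,v,.012)[:2] for u,v in c],np.float32)
    return c,q
def goto(x,y,z=None,yawdeg=None):
    o=robot.get_obs();P=o['tool_pos'];ya=o['ee_rot'][2]
    d=np.array([x,y,P[2] if z is None else z])-P
    t=np.array([np.cos(ya)*d[0]+np.sin(ya)*d[1],np.sin(ya)*d[0]-np.cos(ya)*d[1],-d[2]])
    print('now',P.round(4),'yaw',np.degrees(ya).round(2),'w',round(o['width'],4),'F',o['wrist_force'].round(1),'t',round(o['time'],2),'j',o['joint_positions'].round(2))
    print('shift xyz units total',(t/.2).round(4),'len mm',(np.linalg.norm(t)*1000).round(1))
    if yawdeg is not None:
        a=(np.degrees(ya)-yawdeg+180)%360-180; print('turn units total',round(a/90,4),'deg',round(a,1))
E
python3 - <<'E'
from h import *
d=np.load('pics/top0.npy');p=np.load('pics/top0rgb.npy')
_,W=cloud('top',d,p)
print(p[165,240],p[165,130],p[300,300],p[150,160])
L=W[145:262,0:82];print('left zmax',np.nanpercentile(L[...,2],99), 'ymin of >.12',np.nanpercentile(L[...,1][L[...,2]>.12],1))
c,q=plate(p);print(cv2.minAreaRect(q),cv2.minAreaRect(c))
for x in cv2.boxPoints(cv2.minAreaRect(q)): print(x)
# knob mid etc
m=box(83,145,155,223)&(W[...,2]>.085)
print(W[m].mean(0))
m=box(83,145,155,223)&(W[...,2]>.062)
print(rect(box(83,145,155,223),W,.066,.085))
v=cv2.cvtColor(p,cv2.COLOR_RGB2GRAY)
np.set_printoptions(linewidth=200)
print(v[185:200,90:120])
E
```

```text
[101 101 106] [97 99 89] [98 99 92] [ 99 101  91]
left zmax 0.14369351445141937 ymin of >.12 0.5399091281469797
((0.5038989782333374, -0.02268831804394722), (0.011381150223314762, 0.016559211537241936), 69.28880310058594) ((261.2758483886719, 191.1896514892578), (5.385164737701416, 3.713906764984131), 68.19859313964844)
[ 0.49414194 -0.02508299]
[ 0.50963104 -0.03093928]
[ 0.513656   -0.02029364]
[ 0.49816692 -0.01443735]
[0.48430448 0.43236686 0.10196299]
(array([0.4849, 0.4329]), array([0.0791, 0.0773]), -61.01, 361, np.float64(0.0718))
[[100  96  99  99  99 100  99 102  96  94  53  27  12  11  14  13   1   8   8   7   2  28  54  85 104 103 100  89  68  80]
 [ 98  97 103  97  99  98  98 100  88  45  14   5  15  16  13  19  10  16  12  11   0   5   8  31  71 104 102  99  90  84]
 [ 97  95  96  97  99 103 100  86  50  16  12   8   6  20   6   5   6   3  10   8  19  15  13   2  61 107 101  99  99  80]
 [ 98 100  98 104  99 101  96  64   8  13  17   6  17  10  14  10  19   5   5  19   1  13  12  16  19  70 106 101 105  91]
 [100  97  89  74  79  91  90  30   9   7   6  16  12   9  18  
[... 590 characters left out ...]
  0  10   6  15   8   3  16  20   8  11  16   0   0   0   2   8   0  44  86  98 100]
 [ 97  99 100  98 101  82  25   6   6   1   2   0   7   1   8   0   2   8  16   6  17   8   0   0   2   0  49  97  94  98]
 [ 99  99 100 100 102  88  37  11   8  13  13   1   3   4   1   3   0   2   1   1   1   4   0   0   5   8  59  99 102  99]
 [ 98  98 101  98 101 100  84   3   4   0   6  19   7  17  17   8  26   4  14   4   6  17   1   3   6  31  74  98 103 100]
 [ 98  96  96  94  97 101  89  38   0  22   6   3  22   8   9  11   7  13  13  10  14   9  14  15  15  56 102 101 103  92]
 [ 95  99  95  98 100 103  92  58   0   0  19   4   7   8  11  15   7   8  18   4  13   6  16   0  13  62 102  97  99  82]]
```

```bash
cat > h2.py <<'E'
from h import *
def plate2(p):
    g=cv2.GaussianBlur(p,(3,3),0).astype(int)
    m=((g[...,2]-g[...,0]>0)&(g[...,1]>55)).astype(np.uint8); k=np.zeros_like(m);k[134:206,181:292]=m[134:206,181:292]
    k=cv2.morphologyEx(k,cv2.MORPH_CLOSE,np.ones((5,5)));k=cv2.morphologyEx(k,cv2.MORPH_OPEN,np.ones((5,5)))
    n,l,s,_=cv2.connectedComponentsWithStats(k); i=1+np.argmax(s[1:,4])
    return l==i
def edges(m):
    # fit top edge (end stop face), left edge (side stop face) by lines through boundary pixels cast at z=.012
    us=np.where(m.any(0))[0];vs=np.where(m.any(1))[0]
    out={}
    for name in('end','near','left','right'):
        if name in('end','near'):
            uu=us[8:-8]; vv=[np.where(m[:,u])[0][0]-.5 if name=='end' else np.where(m[:,u])[0][-1]+.5 for u in uu]
        else:
            vv=vs[8:-8]; uu=[np.where(m[v])[0][0]-.5 if name=='left' else np.where(m[v])[0][-1]+.5 for v in vv]
        q=np.array([ray('top',u,v,.012)[:2] for u,v in zip(uu,vv)],np.float32)
        vx,vy,x,y=cv2.fitLine(q,cv2.DIST_HUBER,0,1e-4,1e-4).ravel()
        r=(q-[x,y])@np.array([-vy,vx]); out[name]=(x,y,vx,vy); print(name,np.degrees(np.arctan2(vy,vx)).round(2),'pt',(round(float(x),4),round(float(y),4)),'rms mm',(r.std()*1000).round(2))
    def inter(a,b):
        x1,y1,a1,b1=out[a];x2,y2,a2,b2=out[b]
        s=np.linalg.solve([[a1,-a2],[b1,-b2]],[x2-x1,y2-y1]);return np.array([x1+a1*s[0],y1+b1*s[0]])
    C=inter('end','left');print('corner',C.round(4)); A=inter('end','right');B=inter('near','left');D=inter('near','right')
    print('width y',np.linalg.norm(C-A).round(4),'x',np.linalg.norm(C-B).round(4)); print(A.round(4),B.round(4),D.round(4))
    return C
E
python3 - <<'E'
from h2 import *
p=np.load('pics/top0rgb.npy')
m=plate2(p);print(m.sum());edges(m)
im=p[:,:,::-1].copy();im[m]=(0,0,255);cv2.imwrite('pics/pm.png',cv2.resize(im[120:220,160:310],None,fx=5,fy=5,interpolation=0))
E
```

```text
4556
end -85.15 pt (0.6448, 0.0895) rms mm 1.37
near -85.28 pt (0.4902, 0.0559) rms mm 0.93
left 6.84 pt (0.5664, 0.1961) rms mm 1.83
right 5.03 pt (0.5721, -0.0813) rms mm 1.32
corner [0.6351 0.2043]
width y 0.279 x 0.1566
[ 0.6587 -0.0737] [0.4795 0.1857] [ 0.5021 -0.0875]
```

View pics/pm.png

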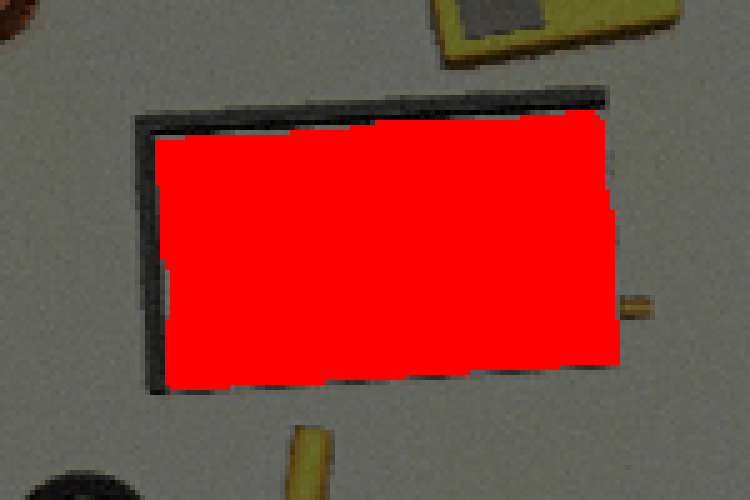

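The plate mask covers the free plate. It puts the corner near (0.637, 0.205) and the plate yaw at about 4.9°, with size 279 x 157 mm against 280 x 160. Now the knob.

```bash
python3 - <<'E'
from h import *
goto(.485,.4335,.15,85.1)
E
```

```text
now [0.2414 0.4937 0.2124] yaw 153.94 w 0.0942 F [0.3 0.2 0.7] t 0.1 j [ 1.01  0.09  1.37 -0.    1.68 -0.1 ]
shift xyz units total [-1.2266  0.2648  0.3122] len mm 258.6
turn units total 0.7649 deg 68.8
```

```bash
python3 -m crank '[[-0.245,0.053,0,0],[-0.245,0.053,0,0],[-0.245,0.053,0,0],[-0.245,0.053,0,0],[-0.245,0.053,0,0],[0,0,0,0.11],[0,0,0,0.11],[0,0,0,0.11],[0,0,0,0.11],[0,0,0,0.11]]' -1
python3 - <<'E'
from h import *
goto(.485,.4335,.13,85.1)
E
```

```text
time: 1.35
tool_pos: [0.4848, 0.4339, 0.2126]
ee_rot: [-3.14, 0.001, 1.817]
wrist_force: [-0.2, 0.3, -0.0]
width: 0.0943
now [0.4848 0.4339 0.2126] yaw 104.11 w 0.0943 F [-0.2  0.3 -0. ] t 1.35 j [0.64 0.32 1.1  0.   1.72 0.4 ]
shift xyz units total [-0.0022  0.0005  0.4129] len mm 82.6
turn units total 0.2112 deg 19.0
```

```bash
python3 -m crank '[[0,0,0,0.105],[0,0,0,0.105],[0,0,0.1,0],[0,0,0.1,0],[0,0,0.1,0],[0,0,0,0],[0,0,0,0],[0,0,0,0],[0,0,0,0],[0,0,0,0]]'
python3 - <<'E'
from h import *
goto(.485,.4335,.086,85.1)
p,W=cloud('wrist')
cv2.imwrite('pics/w1.png',p[:,:,::-1])
m=W[...,2]>.085; m&=W[...,2]<.108
q=W[m];print(len(q),np.nanmin(q,0),np.nanmax(q,0)); print(cv2.minAreaRect(q[:,:2].astype(np.float32)))
E
```

```text
time: 2.6
tool_pos: [0.4852, 0.4342, 0.1541]
ee_rot: [3.141, -0.001, 1.493]
wrist_force: [1.0, -0.7, 0.5]
width: 0.0938
now [0.4852 0.4342 0.1541] yaw 85.54 w 0.0938 F [ 1.  -0.7  0.5] t 2.6 j [0.64 0.33 1.2  0.   1.61 0.72]
shift xyz units total [-0.0035 -0.0007  0.3404] len mm 68.1
turn units total 0.0049 deg 0.4
4720 [0.30199495 0.39958201 0.08500026] [0.69559692 0.56421722 0.10799897]
((0.4978703558444977, 0.47519269585609436), (0.13842585682868958, 0.4077163636684418), 84.2091293334961)
```

View pics/w1.png

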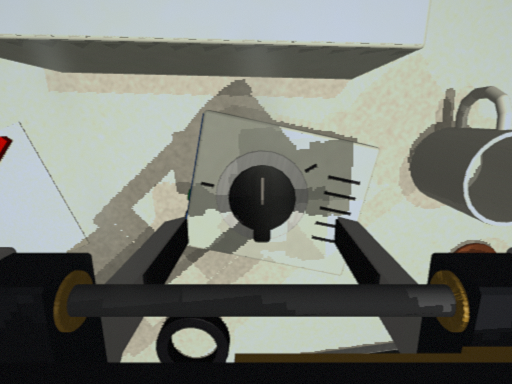

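The wrist view shows the bar centred between the open fingers. The white pointer at (262,190) faces up (+y). Descend and grip.

```bash
python3 -m crank '[[-0.003,0,0.12,0],[0,0,0.12,0],[0,0,0.1,0],[0,0,0,0],[0,0,0,0],[0,0,0,0],[0,0,0,0],[0,0,0,0],[0,0,0,0],[0,0,0,0]]'
python3 -m crank '[[0,0,0,0],[0,0,0,0],[0,0,0,0],[0,0,0,0],[0,0,0,0],[0,0,0,0],[0,0,0,0],[0,0,0,0],[0,0,0,0],[0,0,0,0]]' 1
python3 - <<'E'
from h import *
goto(.485,.4335,.086,163.5)
E
```

```text
time: 3.9
tool_pos: [0.4849, 0.4335, 0.0855]
ee_rot: [3.142, -0.0, 1.493]
wrist_force: [0.0, 1.2, 0.1]
width: 0.0939
time: 5.15
tool_pos: [0.4857, 0.4335, 0.0856]
ee_rot: [3.14, -0.0, 1.493]
wrist_force: [3.5, 0.5, -1.3]
width: 0.0137
now [0.4857 0.4335 0.0856] yaw 85.53 w 0.0137 F [ 3.5  0.5 -1.3] t 5.15 j [ 0.64  0.36  1.3  -0.    1.48  0.72]
shift xyz units total [-0.0001 -0.0037 -0.0022] len mm 0.9
turn units total -0.8664 deg -78.0
```

```bash
python3 -m crank '[[0,0,0,-0.1],[0,0,0,-0.1],[0,0,0,-0.1],[0,0,0,-0.1],[0,0,0,-0.1],[0,0,0,-0.1],[0,0,0,-0.1],[0,0,0,-0.1],[0,0,0,-0.04],[0,0,0,0]]'
python3 - <<'E'
from h import *
goto(.485,.4335,.086,163.5);print(robot.get_obs()['wrist_torque'])
E
```

```text
time: 6.4
tool_pos: [0.4875, 0.4346, 0.0856]
ee_rot: [3.137, 0.004, 2.812]
wrist_force: [7.4, 3.9, -3.8]
width: 0.0135
now [0.4875 0.4346 0.0856] yaw 161.14 w 0.0135 F [ 7.4  3.9 -3.8] t 6.4 j [ 0.64  0.36  1.3  -0.    1.48 -0.6 ]
shift xyz units total [ 0.0101 -0.0093 -0.0021] len mm 2.8
turn units total -0.0262 deg -2.4
[ 0.50760595 -1.32494034  0.03632466]
```

```bash
python3 -m crank '[[0,0,0,-0.02],[0,0,0,-0.015],[0,0,0,0],[0,0,0,0],[0,0,0,0],[0,0,0,0],[0,0,0,0],[0,0,0,0],[0,0,0,0],[0,0,0,0]]'
python3 - <<'E'
from h import *
goto(.485,.4335,.086,163.5);print(robot.get_obs()['wrist_torque'])
E
python3 -m crank '[[0,0,0,-0.015],[0,0,0,-0.015],[0,0,0,0],[0,0,0,0],[0,0,0,0],[0,0,0,0],[0,0,0,0],[0,0,0,0],[0,0,0,0],[0,0,0,0]]'
python3 - <<'E'
from h import *
goto(.485,.4335,.086,163.5);print(robot.get_obs()['wrist_torque'])
E
```

```text
time: 7.65
tool_pos: [0.4875, 0.4347, 0.0856]
ee_rot: [3.137, 0.004, 2.866]
wrist_force: [6.7, 3.8, -4.3]
width: 0.0137
now [0.4875 0.4347 0.0856] yaw 164.22 w 0.0137 F [ 6.7  3.8 -4.3] t 7.65 j [ 0.64  0.36  1.3  -0.    1.48 -0.65]
shift xyz units total [ 0.0105 -0.0092 -0.0022] len mm 2.8
turn units total 0.008 deg 0.7
[ 0.63787393 -1.35381642 -0.25310078]
time: 8.9
tool_pos: [0.4876, 0.4347, 0.0856]
ee_rot: [3.137, 0.005, 2.912]
wrist_force: [7.1, 3.6, -4.2]
width: 0.0142
now [0.4876 0.4347 0.0856] yaw 166.85 w 0.0142 F [ 7.1  3.6 -4.2] t 8.9 j [ 0.64  0.36  1.3  -0.    1.48 -0.7 ]
shift xyz units total [ 0.0111 -0.0087 -0.0019] len mm 2.8
turn units total 0.0372 deg 3.3
[ 0.65510029 -1.33673822 -0.67989021]
```

Torque is climbing with no knob motion, so the valve is at the off stop. Release, rise and look.

```bash
python3 -m crank '[[0,0,0,0],[0,0,0,0],[0,0,0,0],[0,0,0,0],[0,0,0,0],[0,0,-0.15,0],[0,0,-0.25,0],[0,0,-0.25,0],[0,0,0,0],[0,0,0,0]]' -1
python3 - <<'E'
from h import *
goto(.418,-.2388,.2,-21.6)
p,W=cloud('wrist');cv2.imwrite('pics/w2.png',p[:,:,::-1])
p,W=cloud('top');cv2.imwrite('pics/t2.png',p[:,:,::-1])
for n,b in [('A',(360,397,140,197)),('B',(316,350,195,246))]:
    print(n,rect(box(*b),W,.02,.045))
E
```

```text
time: 10.15
tool_pos: [0.4847, 0.4333, 0.2149]
ee_rot: [-3.141, -0.0, 2.915]
wrist_force: [0.3, -0.6, 0.1]
width: 0.0939
now [0.4847 0.4333 0.2149] yaw 166.99 w 0.0939 F [ 0.3 -0.6  0.1] t 10.15 j [ 0.64  0.31  1.1   0.    1.73 -0.7 ]
shift xyz units total [-0.4313 -3.3496  0.0744] len mm 675.6
turn units total -1.9045 deg -171.4
A (array([ 0.5823, -0.3764]), array([0.1088, 0.0411]), 0.32, 400, np.float64(0.0266))
B (array([ 0.4184, -0.239 ]), array([0.1099, 0.0412]), -21.48, 340, np.float64(0.0279))
```

View pics/w2.png

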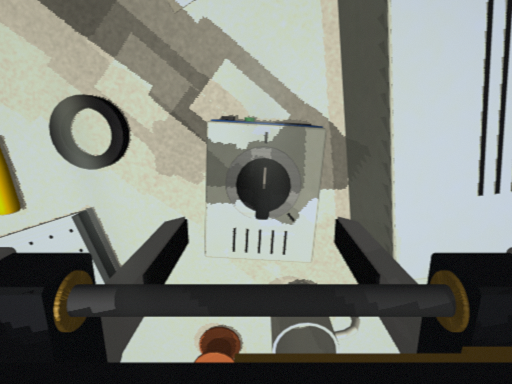

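View pics/t2.png

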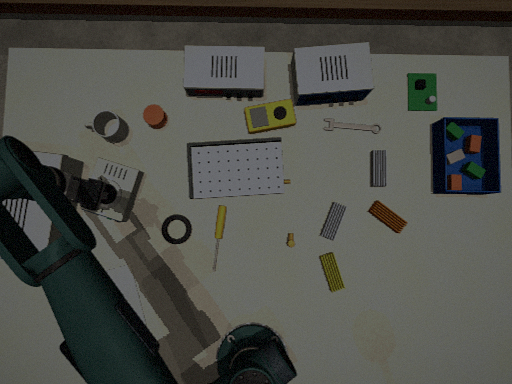

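The wrist view shows the pointer at (264,178) aimed at the off tick (266,137). The sinks have not moved. Now to sink B.

```bash
python3 -m crank '[[-0.033,-0.26,0,0],[-0.033,-0.26,0,0],[-0.033,-0.26,0,0],[-0.033,-0.26,0,0],[-0.033,-0.26,0,0],[-0.033,-0.26,0,0],[-0.033,-0.26,0,0],[-0.033,-0.26,0,0],[-0.033,-0.26,0,0],[-0.033,-0.26,0,0]]'
python3 - <<'E'
from h import *
goto(.4184,-.239,.15,158.5)
E
```

```text
time: 11.5
tool_pos: [0.4309, -0.0893, 0.2135]
ee_rot: [3.141, -0.003, 2.915]
wrist_force: [1.0, 1.0, -0.2]
width: 0.0937
now [ 0.4309 -0.0893  0.2135] yaw 167.0 w 0.0937 F [ 1.   1.  -0.2] t 11.5 j [-0.33 -0.16  1.61  0.    1.69 -1.68]
shift xyz units total [-0.1073 -0.7433  0.3176] len mm 163.1
turn units total 0.0944 deg 8.5
```

```bash
python3 -m crank '[[-0.036,-0.247,0,0],[-0.036,-0.247,0,0],[-0.036,-0.247,0,0],[0,0,0.15,0.094],[0,0,0.15,0],[0,0,0,0],[0,0,0,0],[0,0,0,0],[0,0,0,0],[0,0,0,0]]'
python3 - <<'E'
from h import *
p,W=cloud('wrist');cv2.imwrite('pics/w3.png',p[:,:,::-1])
o=robot.get_obs()
c=o['tool_pos']
m=(abs(W[...,0]-.418)<.09)&(abs(W[...,1]+.239)<.09)&(p.std(-1)<12)
print(rect(m,W,.018,.04))
goto(.4184,-.239,.012,158.5)
E
```

```text
time: 12.75
tool_pos: [0.4202, -0.2374, 0.1561]
ee_rot: [-3.141, 0.001, 2.767]
wrist_force: [-1.2, 0.2, -0.3]
width: 0.094
(array([ 0.4186, -0.2398]), array([0.1098, 0.0401]), -21.4, 2048, np.float64(0.0296))
now [ 0.4201 -0.2373  0.1559] yaw 158.54 w 0.094 F [-0.6  0.1 -1.2] t 12.8 j [-0.63 -0.05  1.62  0.    1.57 -1.83]
shift xyz units total [ 0.0048 -0.011   0.7197] len mm 144.0
turn units total 0.0005 deg 0.0
```

View pics/w3.png

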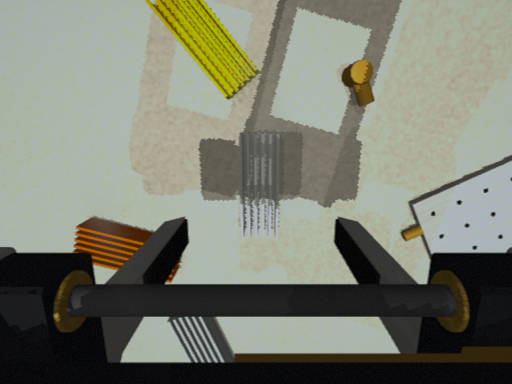

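The wrist view shows the grey sink, at (260,185), centred between the fingers and not near the decoys. Descend and grip.

```bash
python3 -m crank '[[0.005,-0.011,0.2,0],[0,0,0.2,0],[0,0,0.2,0],[0,0,0.115,0],[0,0,0,0],[0,0,0,0],[0,0,0,0],[0,0,0,0],[0,0,0,0],[0,0,0,0]]'
python3 -m crank '[[0,0,0,0],[0,0,0,0],[0,0,0,0],[0,0,0,0],[0,0,0,0],[0,0,0,0],[0,0,0,0],[0,0,0,0],[0,0,0,0],[0,0,0,0]]' 1
python3 - <<'E'
from h import *
goto(.4184,-.239,.012,158.5)
# target for place: corner C, sink centre at plate (-60, -(gap+20))
C=np.array([.637,.205]);a=np.radians(4.9);X=np.array([np.cos(a),np.sin(a)]);Y=np.array([-X[1],X[0]])
T=C-X*.065-Y*.060;print('T',T);goto(*T,.1,184.9)
E
```

```text
time: 14.05
tool_pos: [0.4182, -0.239, 0.0126]
ee_rot: [3.142, 0.0, 2.767]
wrist_force: [0.5, 0.0, -0.1]
width: 0.0942
time: 15.3
tool_pos: [0.4182, -0.2389, 0.0125]
ee_rot: [3.141, -0.0, 2.767]
wrist_force: [0.5, -0.3, 0.3]
width: 0.0396
now [ 0.4182 -0.2389  0.0125] yaw 158.53 w 0.0396 F [ 0.5 -0.3  0.3] t 15.3 j [-0.64  0.07  1.8   0.    1.27 -1.83]
shift xyz units total [-0.0013 -0.0001  0.0023] len mm 0.5
turn units total 0.0004 deg 0.0
T [0.57736257 0.13966718]
now [ 0.4182 -0.2389  0.0125] yaw 158.53 w 0.0396 F [ 0.5 -0.3  0.3] t 15.3 j [-0.64  0.07  1.8   0.    1.27 -1.83]
shift xyz units total [-0.0481  2.0528 -0.4377] len mm 419.9
turn units total -0.293 deg -26.4
```

```bash
python3 -m crank '[[0,0,-0.2,0],[0,0,-0.24,0],[-0.006,0.257,0,0],[-0.006,0.257,0,0],[-0.006,0.257,0,0],[-0.006,0.257,0,0],[-0.006,0.257,0,0],[-0.006,0.257,0,0],[-0.006,0.257,0,0],[-0.006,0.257,0,0]]'
python3 -m crank '[[0,0,0,-0.1],[0,0,0,-0.1],[0,0,0,-0.093],[0,0,0,0],[0,0,0,0],[0,0,0,0],[0,0,0,0],[0,0,0,0],[0,0,0,0],[0,0,0,0]]'
python3 - <<'E'
from h import *
p,W=cloud('wrist');cv2.imwrite('pics/w4.png',p[:,:,::-1])
C=np.array([.637,.205]);a=np.radians(4.9);X=np.array([np.cos(a),np.sin(a)]);Y=np.array([-X[1],X[0]])
T=C-X*.065-Y*.060;goto(*T,.025,184.9)
E
```

```text
time: 16.55
tool_pos: [0.5776, 0.1417, 0.0996]
ee_rot: [-3.141, -0.001, 2.767]
wrist_force: [-0.4, -0.2, -0.7]
width: 0.04
time: 17.8
tool_pos: [0.5776, 0.1402, 0.1005]
ee_rot: [3.142, 0.0, -3.056]
wrist_force: [-0.2, -0.9, -2.0]
width: 0.0397
now [0.5776 0.1402 0.1005] yaw -175.1 w 0.0399 F [-0.6  0.2 -2. ] t 17.85 j [ 0.14  0.23  1.43  0.    1.48 -1.51]
shift xyz units total [ 0.0013 -0.0027  0.3776] len mm 75.5
turn units total -0.0 deg -0.0
```

View pics/w4.png

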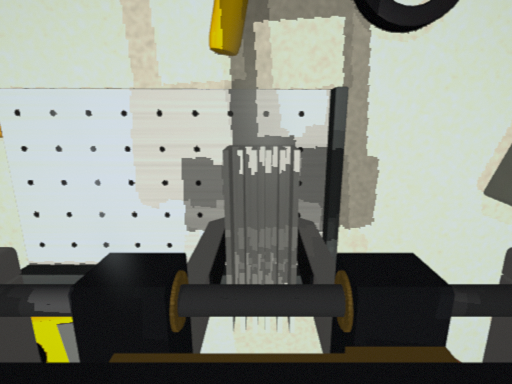

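Sink is held and aligned with the plate; the plate's near edge is level in the image at row 88. Lower it, then push towards the end stop.

```bash
python3 -m crank '[[0,0,0.2,0],[0,0,0.12,0],[0,0,0.054,0],[0,0,0,0],[-0.02,0,0,0],[-0.015,0,0,0],[0,0,0,0],[0,0,0,0],[0,0,0,0],[0,0,0,0]]'
python3 - <<'E'
from h import *
goto(.637-.055*.9963+.060*.0854,.205-.055*.0854-.06*.9963,.0245,184.9)
E
```

```text
time: 19.1
tool_pos: [0.5845, 0.1408, 0.0257]
ee_rot: [3.142, -0.0, -3.056]
wrist_force: [0.2, 0.4, -2.4]
width: 0.0399
now [0.5845 0.1408 0.0257] yaw -175.1 w 0.0399 F [ 0.2  0.4 -2.4] t 19.1 j [ 0.14  0.31  1.5   0.    1.34 -1.51]
shift xyz units total [-0.0141 -0.0026  0.0058] len mm 3.1
turn units total 0.0 deg 0.0
```

```bash
python3 -m crank '[[-0.007,0,0.002,0],[-0.007,0,0,0],[-0.007,0,0,0],[-0.005,0,0,0],[0,0,0,0],[0,0,0,0],[0,0,0,0],[0,0,0,0],[0,0,0,0],[0,0,0,0]]'
python3 - <<'E'
from h import *
goto(.637-.055*.9963+.060*.0854,.205-.055*.0854-.06*.9963,.0245,184.9)
E
```

```text
time: 20.35
tool_pos: [0.5879, 0.1412, 0.025]
ee_rot: [-3.142, -0.004, -3.056]
wrist_force: [-5.5, -0.8, 1.2]
width: 0.04
now [0.5879 0.1412 0.025 ] yaw -175.1 w 0.04 F [-5.5 -0.8  1.2] t 20.35 j [ 0.14  0.32  1.48  0.    1.35 -1.51]
shift xyz units total [ 0.003  -0.0029  0.0024] len mm 1.0
turn units total 0.0 deg 0.0
```

Contact with the end stop: −5.5 N, and motion stopped short of the command. Release, rise and turn 90° so both fingers can push on the long flank.

```bash
python3 -m crank '[[0.003,0,0,0],[0,0,0,0],[0,0,0,0],[0,0,0,0],[0,0,0,0],[0,0,-0.1,0],[0,0,-0.2,0],[0,0,0,0],[0,0,0,0],[0,0,0,0]]' -0.49
python3 - <<'E'
from h import *
C=np.array([.637,.205]);a=np.radians(4.9);X=np.array([np.cos(a),np.sin(a)]);Y=np.array([-X[1],X[0]])
T=C-X*.060-Y*.105;goto(*T,.026,94.9)
E
```

```text
time: 21.6
tool_pos: [0.588, 0.141, 0.0833]
ee_rot: [-3.141, -0.003, -3.056]
wrist_force: [0.2, 0.5, 0.2]
width: 0.0699
now [0.588  0.141  0.0833] yaw -175.1 w 0.0699 F [0.2 0.5 0.2] t 21.6 j [ 0.14  0.27  1.42  0.    1.45 -1.51]
shift xyz units total [ 0.0286 -0.2272  0.2867] len mm 73.4
turn units total 1.0 deg 90.0
```

```bash
python3 -m crank '[[0.0286,-0.227,0,0],[0,0,0,0.111],[0,0,0,0.111],[0,0,0,0.111],[0,0,0,0.111],[0,0,0,0.111],[0,0,0,0.111],[0,0,0,0.111],[0,0,0,0.111],[0,0,0,0.112]]' -0.702
python3 - <<'E'
from h import *
C=np.array([.637,.205]);a=np.radians(4.9);X=np.array([np.cos(a),np.sin(a)]);Y=np.array([-X[1],X[0]])
T=C-X*.060-Y*.105;goto(*T,.026,94.9)
p,W=cloud('wrist');cv2.imwrite('pics/w5.png',p[:,:,::-1])
E
```

```text
time: 22.85
tool_pos: [0.5864, 0.0954, 0.0836]
ee_rot: [-3.139, -0.0, 1.651]
wrist_force: [0.2, -0.2, -0.3]
width: 0.0799
now [0.5864 0.0954 0.0836] yaw 94.57 w 0.0799 F [ 0.2 -0.2 -0.3] t 22.85 j [ 0.07  0.25  1.45  0.    1.45 -0.01]
shift xyz units total [-0.0005 -0.0012  0.2879] len mm 57.6
turn units total -0.0037 deg -0.3
```

View pics/w5.png

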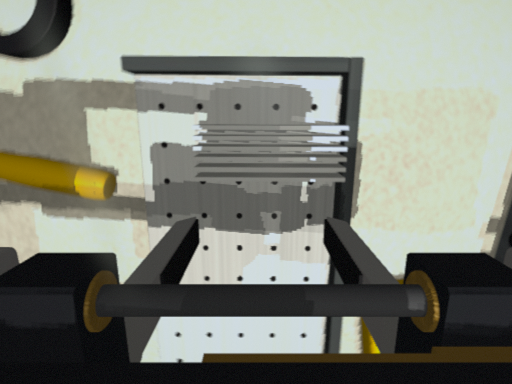

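The sink sits against the end stop and the fingers straddle its flank side. Descend and push towards the side stop.

```bash
python3 -m crank '[[0,0,0.15,-0.0037],[0,0,0.138,0],[0.03,0,0,0],[0.03,0,0,0],[0.03,0,0,0],[0.03,0,0,0],[0.03,0,0,0],[0.03,0,0,0],[0.03,0,0,0],[0,0,0,0]]'
python3 - <<'E'
from h import *
C=np.array([.637,.205]);a=np.radians(4.9);X=np.array([np.cos(a),np.sin(a)]);Y=np.array([-X[1],X[0]])
T=C-X*.060-Y*.048;goto(*T,.026,94.9)
E
```

```text
time: 24.15
tool_pos: [0.5831, 0.1384, 0.0274]
ee_rot: [-3.141, -0.001, 1.663]
wrist_force: [0.2, 0.4, -0.0]
width: 0.0799
now [0.5831 0.1384 0.0274] yaw 95.27 w 0.0799 F [ 0.2  0.4 -0. ] t 24.15 j [0.14 0.3  1.5  0.   1.34 0.05]
shift xyz units total [ 0.069  -0.0026  0.007 ] len mm 13.9
turn units total 0.0042 deg 0.4
```

```bash
python3 -m crank '[[0.015,0,0,0],[0.015,0,0,0],[0.012,0,0,0],[0.01,0,0,0],[0,0,0,0],[0,0,0,0],[0,0,0,0],[0,0,0,0],[0,0,0,0],[0,0,0,0]]'
python3 - <<'E'
from h import *
C=np.array([.637,.205]);a=np.radians(4.9);X=np.array([np.cos(a),np.sin(a)]);Y=np.array([-X[1],X[0]])
T=C-X*.060-Y*.048;goto(*T,.026,94.9)
E
python3 -m crank '[[0.008,0,0,0],[0.008,0,0,0],[0,0,0,0],[0,0,0,0],[0,0,0,0],[0,0,0,0],[0,0,0,0],[0,0,0,0],[0,0,0,0],[0,0,0,0]]'
python3 - <<'E'
from h import *
C=np.array([.637,.205]);a=np.radians(4.9);X=np.array([np.cos(a),np.sin(a)]);Y=np.array([-X[1],X[0]])
T=C-X*.060-Y*.048;goto(*T,.026,94.9)
p,W=cloud('wrist');cv2.imwrite('pics/w6.png',p[:,:,::-1])
E
```

```text
time: 25.4
tool_pos: [0.5822, 0.1474, 0.0275]
ee_rot: [-3.141, 0.0, 1.662]
wrist_force: [-0.6, -3.1, -1.6]
width: 0.0798
now [0.5822 0.1474 0.0275] yaw 95.23 w 0.0798 F [-0.6 -3.1 -1.6] t 25.4 j [ 0.15  0.3   1.5  -0.    1.34  0.06]
shift xyz units total [ 0.0236 -0.0025  0.0073] len mm 5.0
turn units total 0.0037 deg 0.3
time: 26.65
tool_pos: [0.5821, 0.1476, 0.0277]
ee_rot: [-3.14, 0.006, 1.661]
wrist_force: [-0.6, -9.8, 0.0]
width: 0.08
now [0.5821 0.1476 0.0277] yaw 95.14 w 0.08 F [-0.6 -9.8  0. ] t 26.65 j [ 0.16  0.3   1.49 -0.01  1.35  0.07]
shift xyz units total [ 0.0224 -0.0021  0.0083] len mm 4.8
turn units total 0.0027 deg 0.2
```

View pics/w6.png

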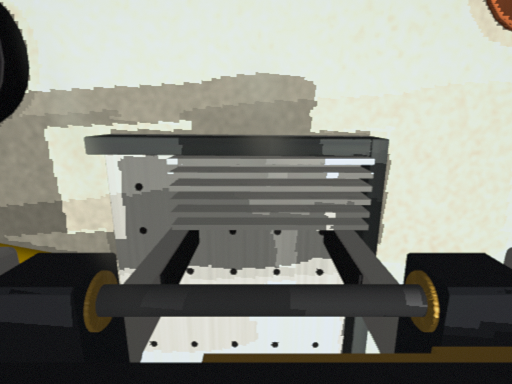

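The side stop holds at −9.8 N with no further motion, so the sink is in. Back off, rise and go for sink A after re-measuring.

```bash
python3 -m crank '[[-0.02,0,0,0],[-0.03,0,0,0],[0,0,-0.2,0],[0,0,-0.25,0],[0,0,0,-0.11],[0,0,0,-0.11],[0,0,0,-0.11],[0,0,0,-0.11],[0,0,0,-0.11],[0,0,0,-0.11]]' -1
python3 - <<'E'
from h import *
p,W=cloud('top')
print('A',rect(box(350,410,130,200),W,.02,.045))
goto(.5823,-.3764,.15,180.3)
E
```

```text
time: 27.95
tool_pos: [0.5837, 0.1419, 0.1183]
ee_rot: [3.139, 0.001, 2.706]
wrist_force: [0.4, -0.0, 0.0]
width: 0.094
A (array([ 0.5824, -0.3763]), array([0.1091, 0.0406]), -0.43, 388, np.float64(0.0269))
now [0.5837 0.1418 0.1183] yaw 155.21 w 0.094 F [ 0.3 -1.2  0.1] t 28.0 j [ 0.14  0.23  1.39  0.    1.51 -1.  ]
shift xyz units total [-1.0798 -2.3553 -0.1584] len mm 519.2
turn units total -0.2787 deg -25.1
```

```bash
python3 -m crank '[[0,0,-0.1,-0.093],[0,0,-0.06,-0.093],[0,0,0,-0.093],[0.003,-0.28,0,0],[0.002,-0.28,0,0],[0.002,-0.28,0,0],[0.002,-0.28,0,0],[0.002,-0.28,0,0],[0.002,-0.28,0,0],[0.002,-0.28,0,0]]'
python3 -m crank '[[0.002,-0.21,0,0],[0.002,-0.21,0,0],[0.002,-0.21,0,0],[0,0,0,0],[0,0,0,0],[0,0,0,0],[0,0,0,0],[0,0,0,0],[0,0,0,0],[0,0,0,0]]'
python3 - <<'E'
from h import *
p,W=cloud('wrist');cv2.imwrite('pics/w7.png',p[:,:,::-1])
m=(abs(W[...,0]-.582)<.09)&(abs(W[...,1]+.376)<.07)&(p.std(-1)<12)
print(rect(m,W,.018,.04))
goto(.5823,-.3764,.0125,180.0)
E
```

```text
time: 29.25
tool_pos: [0.5791, -0.2525, 0.1503]
ee_rot: [3.141, 0.003, 3.135]
wrist_force: [1.3, -0.0, -0.3]
width: 0.0941
time: 30.5
tool_pos: [0.5767, -0.377, 0.1497]
ee_rot: [3.142, 0.0, 3.137]
wrist_force: [-0.7, 0.6, -0.5]
width: 0.0938
(array([ 0.5831, -0.3782]), array([0.1103, 0.04  ]), -0.24, 2078, np.float64(0.0296))
now [ 0.5767 -0.377   0.1496] yaw 179.75 w 0.0944 F [ 0.  -0.4  0.1] t 30.55 j [-0.66  0.42  1.09  0.    1.63 -2.23]
shift xyz units total [-0.0281  0.0033  0.6857] len mm 137.3
turn units total -0.0028 deg -0.3
```

View pics/w7.png

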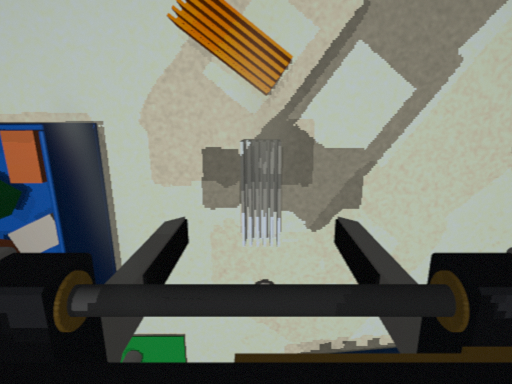

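Sink A is at (262,190), between the fingers, at yaw −0.2°. The bin stays clear on the left.

```bash
python3 -m crank '[[-0.031,0.002,0.2,0],[0,0,0.2,0],[0,0,0.2,0],[0,0,0.085,0],[0,0,0,0],[0,0,0,0],[0,0,0,0],[0,0,0,0],[0,0,0,0],[0,0,0,0]]'
python3 -m crank '[[0,0,0,0],[0,0,0,0],[0,0,0,0],[0,0,0,0],[0,0,0,0],[0,0,0,0],[0,0,0,0],[0,0,0,0],[0,0,0,0],[0,0,0,0]]' 1
python3 - <<'E'
from h import *
C=np.array([.637,.205]);a=np.radians(4.9);X=np.array([np.cos(a),np.sin(a)]);Y=np.array([-X[1],X[0]])
T=C-X*.065-Y*.100;print('T',T);goto(*T,.1,184.9)
p,W=cloud('top');cv2.imwrite('pics/t3.png',p[:,:,::-1])
print('S1',rect(box(181,292,134,206),W,.036,.055))
E
```

```text
time: 31.8
tool_pos: [0.5829, -0.3767, 0.0127]
ee_rot: [3.142, 0.0, 3.137]
wrist_force: [0.3, 0.7, 0.3]
width: 0.094
time: 33.05
tool_pos: [0.5829, -0.3768, 0.0127]
ee_rot: [-3.142, 0.0, 3.137]
wrist_force: [-0.4, -1.2, 0.2]
width: 0.0397
T [0.58077925 0.09981337]
now [ 0.5829 -0.3768  0.0127] yaw 179.74 w 0.0397 F [-0.4 -1.2  0.2] t 33.05 j [-0.66  0.51  1.24  0.    1.39 -2.22]
shift xyz units total [ 0.0213  2.3829 -0.4365] len mm 484.5
turn units total -0.0573 deg -5.2
S1 (array([0.5948, 0.09  ]), array([0.2331, 0.1159]), -84.31, 268, np.float64(0.0406))
```

View pics/t3.png

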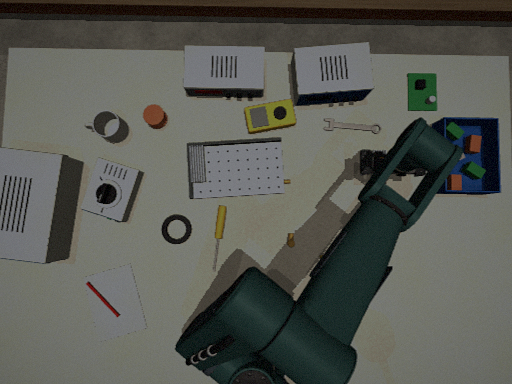

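Sink A is held, at 39.7 mm. The top view shows sink 1 in the corner at (197,165). Carry A over.

```bash
python3 -m crank '[[0,0,-0.2,0],[0,0,-0.24,-0.057],[0,0.265,0,0],[0,0.265,0,0],[0,0.265,0,0],[0,0.265,0,0],[0,0.265,0,0],[0,0.265,0,0],[0,0.265,0,0],[0,0.265,0,0]]'
python3 - <<'E'
from h import *
C=np.array([.637,.205]);a=np.radians(4.9);X=np.array([np.cos(a),np.sin(a)]);Y=np.array([-X[1],X[0]])
T=C-X*.065-Y*.100;goto(*T,.0255,184.9)
E
```

```text
time: 34.35
tool_pos: [0.5461, 0.0476, 0.1004]
ee_rot: [3.141, -0.001, -3.057]
wrist_force: [0.1, 0.1, -1.5]
width: 0.0397
now [0.5461 0.0476 0.1004] yaw -175.13 w 0.0397 F [ 0.1  0.1 -1.5] t 34.35 j [-0.02  0.13  1.55  0.    1.46 -1.67]
shift xyz units total [-0.1952  0.2455  0.3743] len mm 97.7
turn units total -0.0003 deg -0.0
```

```bash
python3 -m crank '[[-0.1,0.12,0,0],[-0.095,0.125,0,0],[0,0,0,0],[0,0,0.2,0],[0,0,0.12,0],[0,0,0.054,0],[0,0,0,0],[0,0,0,0],[0,0,0,0],[0,0,0,0]]'
python3 - <<'E'
from h import *
C=np.array([.637,.205]);a=np.radians(4.9);X=np.array([np.cos(a),np.sin(a)]);Y=np.array([-X[1],X[0]])
T=C-X*.0545-Y*.100;goto(*T,.025,184.9)
p,W=cloud('wrist');cv2.imwrite('pics/w8.png',p[:,:,::-1])
E
```

```text
time: 35.6
tool_pos: [0.5818, 0.0978, 0.0263]
ee_rot: [3.142, 0.001, -3.057]
wrist_force: [0.6, -0.0, -1.6]
width: 0.0396
now [0.5818 0.0978 0.0263] yaw -175.13 w 0.0396 F [ 0.6 -0.  -1.6] t 35.6 j [ 0.07  0.28  1.53  0.    1.33 -1.59]
shift xyz units total [-0.0483  0.0103  0.0065] len mm 10.0
turn units total -0.0003 deg -0.0
```

View pics/w8.png

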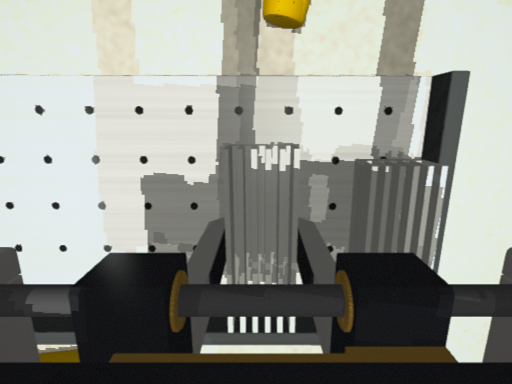

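Both sinks are parallel. The held one is about 10 mm short of the end stop, so push +x.

```bash
python3 -m crank '[[-0.015,0,0.002,0],[-0.015,0,0.002,0],[-0.008,0,0,0],[-0.007,0,0,0],[-0.007,0,0,0],[-0.007,0,0,0],[0,0,0,0],[0,0,0,0],[0,0,0,0],[0,0,0,0]]'
python3 - <<'E'
from h import *
C=np.array([.637,.205]);a=np.radians(4.9);X=np.array([np.cos(a),np.sin(a)]);Y=np.array([-X[1],X[0]])
T=C-X*.0545-Y*.100;goto(*T,.025,184.9)
E
```

```text
time: 36.9
tool_pos: [0.5918, 0.0988, 0.0248]
ee_rot: [3.142, -0.003, -3.057]
wrist_force: [-5.7, -0.2, 1.6]
width: 0.0395
now [0.5918 0.0988 0.0248] yaw -175.13 w 0.0395 F [-5.7 -0.2  1.6] t 36.9 j [ 0.07  0.31  1.5   0.    1.34 -1.58]
shift xyz units total [ 0.0018  0.0096 -0.0009] len mm 2.0
turn units total -0.0003 deg -0.0
```

```bash
python3 -m crank '[[0.003,0,0,0],[0,0,0,0],[0,0,0,0],[0,0,0,0],[0,0,0,0],[0,0,-0.1,0],[0,0,-0.2,0],[0,0,0,0],[0,0,0,0],[0,0,0,0]]' -0.49
python3 - <<'E'
from h import *
C=np.array([.637,.205]);a=np.radians(4.9);X=np.array([np.cos(a),np.sin(a)]);Y=np.array([-X[1],X[0]])
T=C-X*.060-Y*.147;goto(*T,.026,94.9)
E
```

```text
time: 38.15
tool_pos: [0.5915, 0.0988, 0.0831]
ee_rot: [3.141, -0.003, -3.056]
wrist_force: [0.4, -0.7, 0.2]
width: 0.0699
now [0.5915 0.0988 0.0831] yaw -175.12 w 0.0699 F [ 0.4 -0.7  0.2] t 38.15 j [ 0.07  0.26  1.44  0.    1.45 -1.59]
shift xyz units total [ 0.028  -0.2252  0.2857] len mm 73.0
turn units total 0.9997 deg 90.0
```

```bash
python3 -m crank '[[0.028,-0.225,0,0],[0,0,0,0.111],[0,0,0,0.111],[0,0,0,0.111],[0,0,0,0.111],[0,0,0,0.111],[0,0,0,0.111],[0,0,0,0.111],[0,0,0,0.111],[0,0,0,0.112]]' -0.702
python3 -m crank '[[0,0,0.14,0],[0,0,0.14,0],[0.03,0,0,0],[0.03,0,0,0],[0.03,0,0,0],[0.03,0,0,0],[0.03,0,0,0],[0.03,0,0,0],[0.03,0,0,0],[0,0,0,0]]'
python3 - <<'E'
from h import *
C=np.array([.637,.205]);a=np.radians(4.9);X=np.array([np.cos(a),np.sin(a)]);Y=np.array([-X[1],X[0]])
T=C-X*.060-Y*.0925;goto(*T,.026,94.9)
p,W=cloud('wrist');cv2.imwrite('pics/w9.png',p[:,:,::-1])
E
```

```text
time: 39.4
tool_pos: [0.59, 0.0535, 0.0834]
ee_rot: [-3.139, -0.0, 1.65]
wrist_force: [0.2, 1.5, 0.5]
width: 0.0803
time: 40.65
tool_pos: [0.587, 0.0964, 0.0288]
ee_rot: [-3.141, -0.001, 1.657]
wrist_force: [0.3, 0.5, 0.6]
width: 0.08
now [0.587  0.0964 0.0288] yaw 94.91 w 0.08 F [0.3 0.5 0.6] t 40.65 j [ 0.07  0.29  1.51  0.    1.34 -0.02]
shift xyz units total [ 0.0574 -0.0046  0.0141] len mm 11.9
turn units total 0.0002 deg 0.0
```

View pics/w9.png

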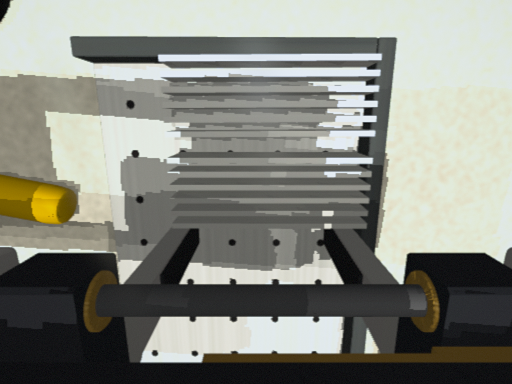

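```bash
python3 -m crank '[[0.015,0,0.005,0],[0.015,0,0,0],[0.012,0,0,0],[0.01,0,0,0],[0.008,0,0,0],[0.008,0,0,0],[0.006,0,0,0],[0,0,0,0],[0,0,0,0],[0,0,0,0]]'
python3 - <<'E'
from h import *
C=np.array([.637,.205]);a=np.radians(4.9);X=np.array([np.cos(a),np.sin(a)]);Y=np.array([-X[1],X[0]])
T=C-X*.060-Y*.0925;goto(*T,.026,94.9)
E
```

```text
time: 41.95
tool_pos: [0.5859, 0.1079, 0.0279]
ee_rot: [-3.141, 0.004, 1.655]
wrist_force: [-0.9, -6.6, -0.2]
width: 0.0802
now [0.5859 0.1079 0.0279] yaw 94.81 w 0.0802 F [-0.9 -6.6 -0.2] t 41.95 j [ 0.09  0.29  1.51 -0.    1.34  0.01]
shift xyz units total [-0.0007 -0.004   0.0096] len mm 2.1
turn units total -0.001 deg -0.1
```

Flush against the neighbour at the predicted spot, −6.6 N. A touch more, then back off, rotate and push both near ends with one finger each.

```bash
python3 -m crank '[[0.008,0,0,0],[0,0,0,0],[0,0,0,0],[-0.03,0,0,0],[-0.03,0,0,0],[0,0,-0.15,0],[0,0,-0.2,0],[0,0,0,0],[0,0,0,0],[0,0,0,0]]' 
python3 -m crank '[[0,0,0,-0.111],[0,0,0,-0.111],[0,0,0,-0.111],[0,0,0,-0.111],[0,0,0,-0.111],[0,0,0,-0.111],[0,0,0,-0.111],[0,0,0,-0.111],[0,0,0,-0.112],[0,0,0,0]]' 0.36
python3 - <<'E'
from h import *
C=np.array([.637,.205]);a=np.radians(4.9);X=np.array([np.cos(a),np.sin(a)]);Y=np.array([-X[1],X[0]])
T=C-X*.140-Y*.040;goto(*T,.026,184.9)
p,W=cloud('wrist');cv2.imwrite('pics/w10.png',p[:,:,::-1])
E
```

```text
time: 43.2
tool_pos: [0.5858, 0.0998, 0.0961]
ee_rot: [-3.138, -0.0, 1.656]
wrist_force: [-0.4, 0.3, -1.1]
width: 0.0799
time: 44.45
tool_pos: [0.5862, 0.0998, 0.0965]
ee_rot: [3.141, -0.003, -3.059]
wrist_force: [0.7, -0.4, 0.6]
width: 0.0298
now [0.5862 0.0998 0.0965] yaw -175.24 w 0.0298 F [ 0.7 -0.4  0.6] t 44.45 j [ 0.07  0.24  1.43  0.    1.47 -1.58]
shift xyz units total [0.4026 0.3016 0.3524] len mm 122.8
turn units total -0.0016 deg -0.1
```

View pics/w10.png

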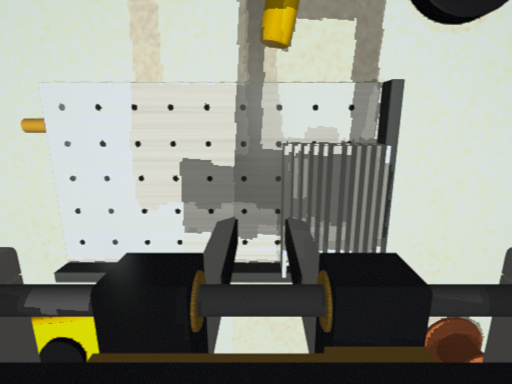

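```bash
python3 -m crank '[[0.2,0.15,0,-0.0016],[0.2,0.15,0,0],[0,0,0,0],[0,0,0.15,0],[0,0,0.15,0],[0,0,0.05,0],[-0.02,0,0,0],[-0.02,0,0,0],[0,0,0,0],[0,0,0,0]]'
python3 - <<'E'
from h import *
C=np.array([.637,.205]);a=np.radians(4.9);X=np.array([np.cos(a),np.sin(a)]);Y=np.array([-X[1],X[0]])
T=C-X*.119-Y*.040;goto(*T,.026,184.9)
p,W=cloud('wrist');cv2.imwrite('pics/w11.png',p[:,:,::-1])
E
```

```text
time: 45.75
tool_pos: [0.5107, 0.1534, 0.0289]
ee_rot: [3.141, 0.001, -3.054]
wrist_force: [-0.5, -0.0, -0.1]
width: 0.0301
now [0.5107 0.1534 0.0289] yaw -174.99 w 0.0301 F [-0.5 -0.  -0.1] t 45.75 j [ 0.19  0.16  1.67  0.    1.31 -1.47]
shift xyz units total [-0.0564  0.0028  0.0144] len mm 11.7
turn units total 0.0013 deg 0.1
```

View pics/w11.png

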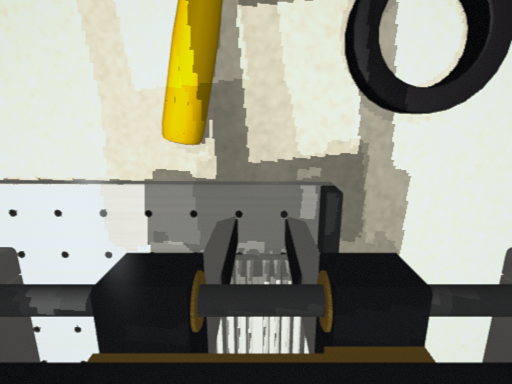

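```bash
python3 -m crank '[[-0.012,0,0.005,0],[-0.012,0,0,0],[-0.01,0,0,0],[-0.008,0,0,0],[-0.006,0,0,0],[-0.005,0,0,0],[0,0,0,0],[0,0,0,0],[0,0,0,0],[0,0,0,0]]'
python3 - <<'E'
from h import *
C=np.array([.637,.205]);a=np.radians(4.9);X=np.array([np.cos(a),np.sin(a)]);Y=np.array([-X[1],X[0]])
T=C-X*.119-Y*.040;goto(*T,.026,184.9)
E
python3 -m crank '[[-0.008,0,0,0],[-0.008,0,0,0],[0,0,0,0],[0,0,0,0],[0,0,0,0],[0,0,0,0],[0,0,0,0],[0,0,0,0],[0,0,0,0],[0,0,0,0]]'
python3 - <<'E'
from h import *
C=np.array([.637,.205]);a=np.radians(4.9);X=np.array([np.cos(a),np.sin(a)]);Y=np.array([-X[1],X[0]])
T=C-X*.119-Y*.040;goto(*T,.026,184.9);print(robot.get_obs()['wrist_torque'])
E
```

```text
time: 47.05
tool_pos: [0.5206, 0.1543, 0.0271]
ee_rot: [3.142, -0.0, -3.054]
wrist_force: [-0.1, -0.4, -0.8]
width: 0.0295
now [0.5206 0.1543 0.0271] yaw -174.98 w 0.0295 F [-0.1 -0.4 -0.8] t 47.05 j [ 0.18  0.18  1.64  0.    1.31 -1.47]
shift xyz units total [-0.0066  0.0031  0.0054] len mm 1.8
turn units total 0.0013 deg 0.1
time: 48.3
tool_pos: [0.5226, 0.1545, 0.0271]
ee_rot: [-3.142, -0.003, -3.054]
wrist_force: [-4.9, -0.9, 4.4]
width: 0.0303
now [0.5226 0.1545 0.0271] yaw -174.99 w 0.0303 F [-4.9 -0.9  4.4] t 48.3 j [ 0.18  0.19  1.64  0.    1.32 -1.48]
shift xyz units total [0.0036 0.0029 0.0053] len mm 1.4
turn units total 0.0012 deg 0.1
[-0.09855661  0.95044124 -0.07028842]
```

```bash
python3 -m crank '[[-0.006,0,0,0],[-0.006,0,0,0],[0,0,0,0],[0,0,0,0],[0,0,0,0],[0,0,0,0],[0,0,0,0],[0,0,0,0],[0,0,0,0],[0,0,0,0]]'
python3 -m crank '[[0.02,0,0,0],[0.03,0,0,0],[0.03,0,0,0],[0,0,-0.2,0],[0,0,-0.25,0],[0,0,-0.25,0],[0.2,0,0,0],[0.2,0,0,0],[0,0,0,0],[0,0,0,0]]'
python3 - <<'E'
from h import *
p,W=cloud('wrist');cv2.imwrite('pics/w12.png',p[:,:,::-1])
p,W=cloud('top');cv2.imwrite('pics/t4.png',cv2.resize(p[120:220,160:310,::-1],None,fx=5,fy=5,interpolation=0))
print('pair',rect(box(181,240,134,206)&True,W,.036,.055))
goto(.5,.1,.2,184.9)
E
```

```text
time: 49.55
tool_pos: [0.5226, 0.1545, 0.0271]
ee_rot: [-3.141, -0.008, -3.054]
wrist_force: [-11.7, -0.4, 8.6]
width: 0.03
time: 50.8
tool_pos: [0.4312, 0.1464, 0.1673]
ee_rot: [3.141, 0.002, -3.054]
wrist_force: [1.0, -0.5, -0.1]
width: 0.0302
pair (array([0.5885, 0.1581]), array([0.1152, 0.0806]), 4.57, 514, np.float64(0.0408))
now [0.4315 0.1464 0.1671] yaw -174.99 w 0.0299 F [ 0.4 -0.4  0.1] t 50.9 j [ 0.2  -0.11  1.66  0.    1.59 -1.46]
shift xyz units total [-0.3212 -0.261  -0.1644] len mm 89.1
turn units total 0.0012 deg 0.1
```

View pics/w12.png

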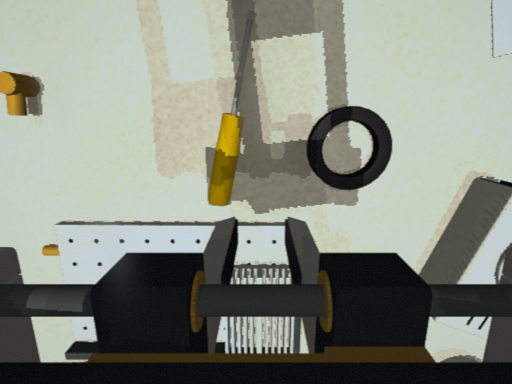

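View pics/t4.png

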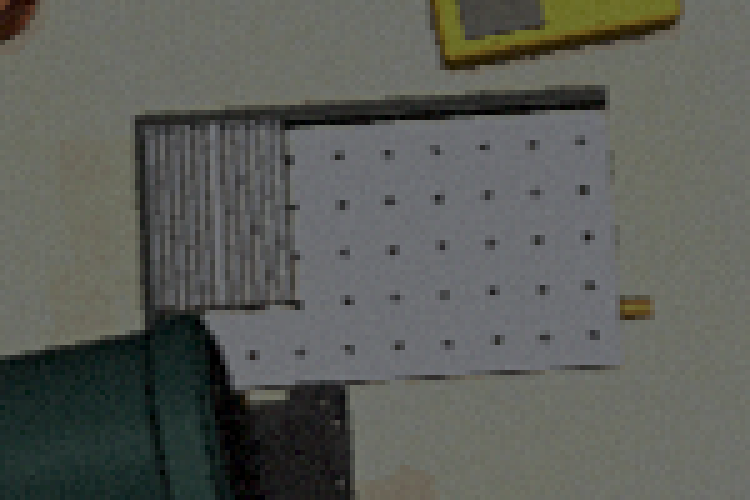

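The top crop shows the pair in the corner, at 80.6 mm wide. I'll check for gaps from directly above with the wrist camera.

```bash
python3 -m crank '[[-0.26,0,0,0],[-0.26,0,0,0],[-0.25,0.02,0,0],[0,0,0,0],[0,0,0,0],[0,0,0,0],[0,0,0,0],[0,0,0,0],[0,0,0,0],[0,0,0,0]]' -1
python3 - <<'E'
from h import *
p,W=cloud('wrist');cv2.imwrite('pics/w13.png',cv2.resize(p[100:290,150:370,::-1],None,fx=3.6,fy=3.1,interpolation=2))
m=(abs(W[...,0]-.59)<.08)&(abs(W[...,1]-.158)<.07)
print('pair',rect(m,W,.036,.05))
goto(.59,.16,.15,184.9)
E
```

```text
time: 52.15
tool_pos: [0.5836, 0.1638, 0.1673]
ee_rot: [3.142, 0.0, -3.054]
wrist_force: [0.3, -0.4, -0.6]
width: 0.0939
pair (array([0.5872, 0.1571]), array([0.1102, 0.0803]), 4.73, 4108, np.float64(0.0416))
now [0.5836 0.1638 0.1672] yaw -174.98 w 0.0943 F [0.4 0.4 0.2] t 52.2 j [ 0.18  0.22  1.31  0.    1.61 -1.48]
shift xyz units total [-0.0303 -0.0216  0.0858] len mm 18.7
turn units total 0.0013 deg 0.1
```

View pics/w13.png

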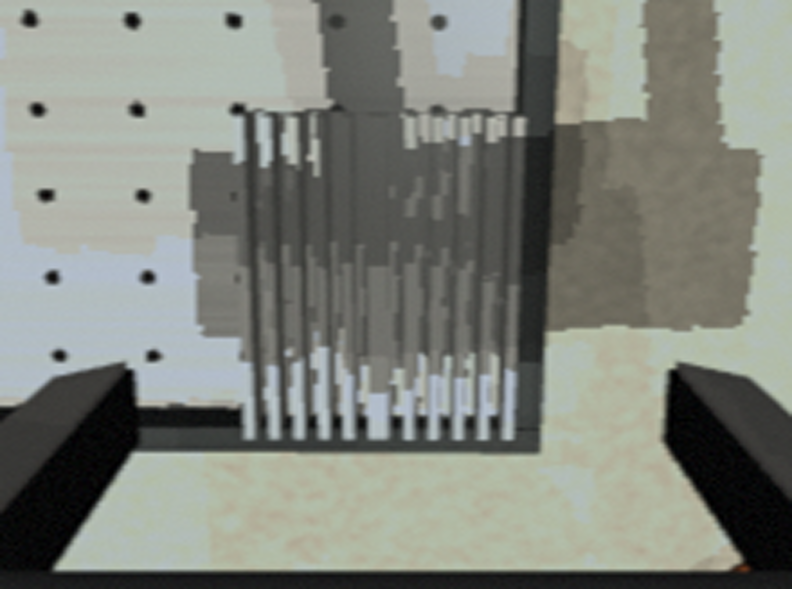

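The pair forms one clean block, 110.2 x 80.3 mm at 4.7°. There is no gap between the sinks and their ends are collinear. Now back to the knob.

```bash
python3 -m crank '[[0,0,-0.2,0.11],[0,0,0,0.11],[0,0,0,0.015],[0,0,0,0],[0,0,0,0],[0,0,0,0],[0,0,0,0],[0,0,0,0],[0,0,0,0],[0,0,0,0]]'
python3 - <<'E'
from h import *
goto(.486,.434,.15,163.5)
E
```

```text
time: 53.45
tool_pos: [0.5836, 0.1638, 0.2071]
ee_rot: [3.142, 0.0, 2.86]
wrist_force: [-0.2, 0.3, 0.2]
width: 0.0939
now [0.5836 0.1638 0.2071] yaw 163.87 w 0.0939 F [-0.2  0.3  0.2] t 53.45 j [ 0.18  0.21  1.24  0.    1.69 -1.11]
shift xyz units total [0.8443 1.1622 0.2855] len mm 292.9
turn units total 0.0041 deg 0.4
```

```bash
python3 -m crank '[[0.14,0.194,0,0.004],[0.141,0.194,0,0],[0.141,0.194,0,0],[0.141,0.194,0,0],[0.141,0.194,0,0],[0.14,0.192,0,0],[0,0,0.15,0],[0,0,0.13,0],[0,0,0,0],[0,0,0,0]]'
python3 - <<'E'
from h import *
p,W=cloud('wrist');cv2.imwrite('pics/w14.png',p[:,:,::-1])
goto(.486,.434,.086,163.5)
E
```

```text
time: 54.7
tool_pos: [0.488, 0.4347, 0.1523]
ee_rot: [3.14, 0.001, 2.854]
wrist_force: [0.2, 0.2, -0.2]
width: 0.0941
now [0.4883 0.4348 0.153 ] yaw 163.49 w 0.0943 F [-1.2  0.2  0.5] t 54.75 j [ 0.64  0.33  1.2   0.    1.61 -0.64]
shift xyz units total [ 0.0097 -0.0071  0.3349] len mm 67.0
turn units total -0.0001 deg -0.0
```

View pics/w14.png

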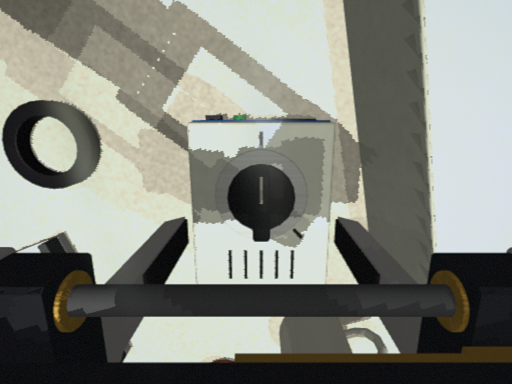

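Pointer (261,190) aims straight at the off tick (261,138), and the bar is between the fingers. Grip, then check the sinks once more before turning.

```bash
python3 -m crank '[[0.005,-0.004,0.12,0],[0,0,0.12,0],[0,0,0.09,0],[0,0,0,0],[0,0,0,0],[0,0,0,0],[0,0,0,0],[0,0,0,0],[0,0,0,0],[0,0,0,0]]'
python3 -m crank '[[0,0,0,0],[0,0,0,0],[0,0,0,0],[0,0,0,0],[0,0,0,0],[0,0,0,0],[0,0,0,0],[0,0,0,0],[0,0,0,0],[0,0,0,0]]' 1
python3 - <<'E'
from h import *
goto(.486,.434,.086,26)
p,W=cloud('top');cv2.imwrite('pics/t5.png',cv2.resize(p[120:220,160:310,::-1],None,fx=5,fy=5,interpolation=0))
print('pair',rect(box(181,290,134,206),W,.036,.055))
E
```

```text
time: 56.0
tool_pos: [0.4863, 0.434, 0.0851]
ee_rot: [3.142, -0.0, 2.854]
wrist_force: [0.7, -0.9, -0.7]
width: 0.0937
time: 57.25
tool_pos: [0.4866, 0.435, 0.0851]
ee_rot: [3.139, 0.0, 2.854]
wrist_force: [1.4, 4.1, -1.3]
width: 0.0142
now [0.4866 0.435  0.0851] yaw 163.52 w 0.0142 F [ 1.4  4.1 -1.3] t 57.25 j [ 0.64  0.37  1.29  0.    1.48 -0.64]
shift xyz units total [ 0.0014 -0.0056 -0.0043] len mm 1.4
turn units total 1.528 deg 137.5
pair (array([0.5888, 0.067 ]), array([0.2779, 0.1328]), -84.99, 513, np.float64(0.0409))
```

View pics/t5.png

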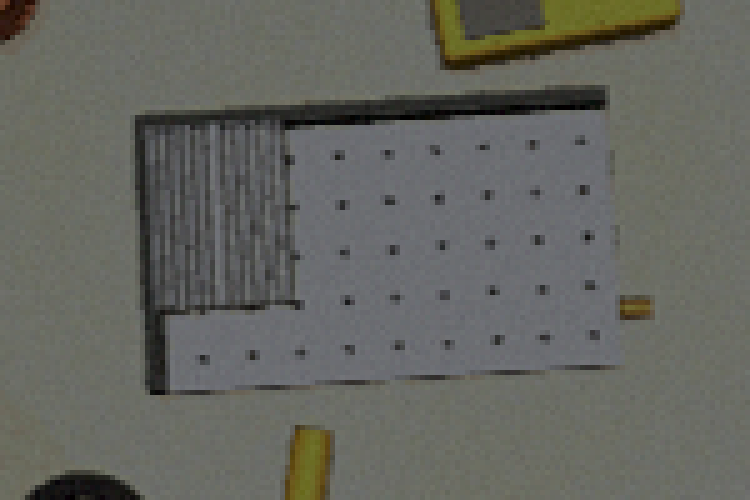

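The pair is unmoved and tight in the corner. Turn clockwise.

```bash
python3 -m crank '[[0,0,0,0.1],[0,0,0,0.1],[0,0,0,0.1],[0,0,0,0.1],[0,0,0,0.1],[0,0,0,0.1],[0,0,0,0.1],[0,0,0,0.1],[0,0,0,0.1],[0,0,0,0]]'
python3 -m crank '[[0,0,0,0.1],[0,0,0,0.1],[0,0,0,0.1],[0,0,0,0.1],[0,0,0,0.1],[0,0,0,0.1],[0,0,0,0],[0,0,0,0],[0,0,0,0],[0,0,0,0]]'
python3 - <<'E'
from h import *
goto(.486,.434,.086,26);print(robot.get_obs()['wrist_torque'])
E
python3 -m crank '[[0,0,0,0.02],[0,0,0,0.02],[0,0,0,0.01],[0,0,0,0],[0,0,0,0],[0,0,0,0],[0,0,0,0],[0,0,0,0],[0,0,0,0],[0,0,0,0]]'
python3 - <<'E'
from h import *
goto(.486,.434,.086,26);print(robot.get_obs()['wrist_torque'])
E
```

```text
time: 58.55
tool_pos: [0.4859, 0.4345, 0.0852]
ee_rot: [-3.141, -0.001, 1.442]
wrist_force: [-0.3, 3.6, -0.6]
width: 0.0135
time: 59.8
tool_pos: [0.4854, 0.4348, 0.0851]
ee_rot: [-3.14, 0.001, 0.503]
wrist_force: [-1.3, 4.7, -1.0]
width: 0.0137
now [0.4854 0.4348 0.0851] yaw 28.82 w 0.0137 F [-1.3  4.7 -1. ] t 59.8 j [0.64 0.36 1.29 0.   1.48 1.71]
shift xyz units total [ 0.0006  0.005  -0.0043] len mm 1.3
turn units total 0.0314 deg 2.8
[ 0.97006236  0.47768116 -0.05898143]
time: 61.05
tool_pos: [0.4854, 0.4349, 0.0851]
ee_rot: [-3.14, 0.001, 0.426]
wrist_force: [-1.5, 4.8, -1.0]
width: 0.0142
now [0.4854 0.4349 0.0851] yaw 24.43 w 0.0142 F [-1.5  4.8 -1. ] t 61.05 j [0.64 0.36 1.29 0.   1.48 1.79]
shift xyz units total [ 0.0011  0.0053 -0.0044] len mm 1.4
turn units total -0.0175 deg -1.6
[0.97795436 0.4930826  0.56007124]
```

Torque reversed to +0.56 N·m and the grip widened to 14.2 mm, as it did at the off stop, so this is the on stop. One nudge more, then release and rise.

```bash
python3 -m crank '[[0,0,0,0.01],[0,0,0,0],[0,0,0,0],[0,0,0,0],[0,0,0,0],[0,0,0,0],[0,0,0,0],[0,0,0,0],[0,0,0,0],[0,0,0,0]]'
python3 -m crank '[[0,0,0,0],[0,0,0,0],[0,0,0,0],[0,0,0,0],[0,0,0,0],[0,0,-0.12,0],[0,0,-0.25,0],[0,0,-0.25,0],[0,0,0,0],[0,0,0,0]]' -1
python3 - <<'E'
from h import *
p,W=cloud('wrist');cv2.imwrite('pics/w15.png',p[:,:,::-1])
p,W=cloud('top');cv2.imwrite('pics/t6.png',p[:,:,::-1])
print('pair',rect(box(181,240,134,206),W,.036,.055),robot.get_obs()['time'])
E
```

```text
time: 62.3
tool_pos: [0.4854, 0.4349, 0.0851]
ee_rot: [-3.14, 0.001, 0.411]
wrist_force: [-1.4, 4.4, -0.9]
width: 0.0144
time: 63.55
tool_pos: [0.4861, 0.4338, 0.2085]
ee_rot: [3.141, 0.001, 0.403]
wrist_force: [-0.4, -1.5, -0.7]
width: 0.094
pair (array([0.5782, 0.1578]), array([0.1374, 0.0888]), 7.04, 513, np.float64(0.0409)) 63.65
```

View pics/w15.png

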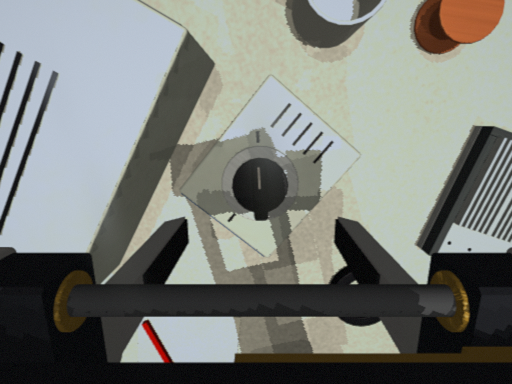

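View pics/t6.png

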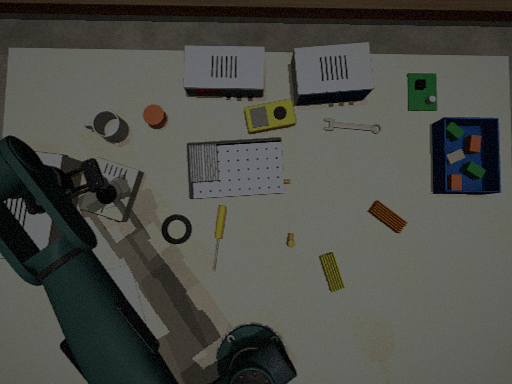

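The pointer (259,178) is aligned with the on tick (257,137). The rectangle fit was stretched, probably by stray pixels, so I'll recheck that robustly before handing in.

```bash
python3 - <<'E'
from h import *
p,W=cloud('top')
m=(box(181,240,134,206)&(W[...,2]>.036)&(W[...,2]<.055)).astype(np.uint8)
n,l,s,_=cv2.connectedComponentsWithStats(m);print(s[1:,4]);print(rect(l==1+np.argmax(s[1:,4]),W,.036,.055))
print(robot.get_obs()['time'],robot.get_obs()['wrist_force'])
cv2.imwrite('pics/t7.png',cv2.resize(p[120:220,160:310,::-1],None,fx=5,fy=5,interpolation=0))
E
```

```text
[ 1  1  1 49 47 45 43 43 78 44 41 41 20 41 22  1]
(array([0.5862, 0.1578]), array([0.1097, 0.0065]), 4.66, 78, np.float64(0.0413))
63.7 [-1.17764616 -0.54106492  0.0891303 ]
```

View pics/t7.png

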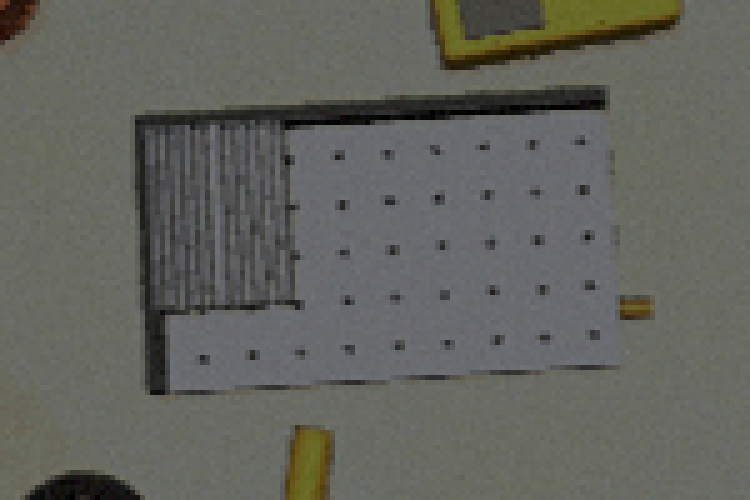

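The pair looks the same as before. Only three stray single pixels had stretched the box. Hand in.

```bash
python3 -c "
from bench import robot
print(robot.close_job())"
```

```text
the job is handed in; nothing more can be done
None
```

The job is done and handed in at about 64 s. I turned the knob to its off stop, laid both grey sinks (the only two present) in the corner of the plate, then turned the knob to its on stop and let go. I didn't touch the orange and yellow look-alikes or the other things on the bench.

- **Knob:** at each stop the torque rose with no further turning, about −0.7 N·m at off and +0.56 N·m at on. The pointer lined up with the off and on ticks in the wrist pictures.
- **Sinks:** pushing stopped firmly at the end stop, the side stop and the neighbouring sink, at 5 to 12 N. From above, the pair measured 110.2 × 80.3 mm at 4.7°, with no visible gap. Neither sink was seen to be knocked and no grip slip showed.
- **Checks that disagreed:**
    - The last two top-view box fits were stretched. The final one read 137 × 89 mm, because of stray depth pixels, but the pictures themselves were unchanged.
    - The pair's centre measured 1 to 3.5 mm off where my corner estimate put it. I trusted the contact forces over that estimate.

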